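# Load the capsule rack

### The arm

A 6-joint arm with a two-finger parallel gripper is mounted at the origin on a cart in front of the work surface, level with it; the furniture and walls round the work are solid. World frame = base frame: x ahead of the robot, y to its left, z up, the work surface at z = 0. Lengths are in mm, angles in rad, forces in N, time in s.
With the tool pointing down it reaches from about 400 to 925 mm from the base axis. Payload 3.4 kg.
Tool frame: the origin (TCP) lies between the finger pads; the fingertips stand 22 mm ahead of it and the grasp point (between the pads) lies 3 mm ahead of it; z points along the fingers, y is the line along which they close (so a half turn about z gives the same grasp; the last joint's range is limited). The gripper opens to 85 mm and grips with 20 to 120 N. Pads are 22 mm wide; open, the fingers measure 114 mm over their backs; the gripper's body (76 mm by 85 mm) begins 54 mm behind the grasp point. The pads swing forward as they close: fully open they stand 13 mm farther back than shut.
Start: joints at [1.167, 0.307, 1.506, -0, 1.328, -0.073], TCP at [186.783, 543.823, 253.305] pointing down, gripper open.
Joint ranges: [-3.12, 3.12], [-1.05, 2.28], [0.14, 2.33], [-1.42, 4.57], [0.1, 2.73], [-2.68, 2.68]. Speed limits (rad/s): [2.57, 2.57, 3.14, 3.14, 3.14, 3.14].

### API

Orientations are given as [roll, pitch, yaw] about the fixed x, y, z axes, in that order (R = Rz(yaw) Ry(pitch) Rx(roll)).
In Python, from rig import sense, grab_frame, ctrl gives the robot as it stands.
- The arm moves only by the tool step_arm, never from a script. Its argument "series" is a list of rows, each a list of 7 numbers: the closure, from 0 (fully open) to 1 (shut), then the shift along the world's x, y, z in mm, then the turn, a rotation vector about the world's x, y, z in degrees. In form: [[claw, tx, ty, tz, rx, ry, rz], ...]. A call has 1 to 5 rows; each row is the pose to reach, as a shift and turn from the pose commanded when the call began; what a row does not reach only later rows make up. A row lasts 1/10 s, in which the tool goes at most 50 mm and 8.59 degrees, less where a joint would pass 70% of its speed; a pose out of reach is approached as far as the arm can. A call with a gripper value outside its range is refused whole. The fingers move at their own pace and stop on an object; the grip force is fixed at half the most. Time passes only in rows, so rows that repeat a pose let the fingers close. It gives the time, the measured TCP pose, the force, the opening and the grip force at its end, in the units of the state.
- sense(): the state, without advancing time (a new reading comes with each control period).
- grab_frame(name): name is "scene" or "side" or "wrist"; returns a dict with "img" (400x640x3 uint8, red, green, blue), "range_z" (400x640 float32, mm along the optical axis (not along the pixel's ray), 0 where there is no reading), "mtx" (3x3 intrinsics, pixels), "R" (3x3) and "t" (3): a world point X has camera coordinates R X + t. Camera axes: x right, y down, z forward; pixel columns grow to the right and rows downward; lengths in mm; the calibration is good to about 2 mm. A picture is of the moment at which its call begins.
- ctrl.close_job(): hands the job in; it is judged then, once.
The state is a dict: "clock": time; "joints": joint angles; "qd": joint speeds; "joint_torque": joint torques, N m; "position": TCP position; "eef_rot": TCP orientation; "wrist_force": force on the tool from outside, world axes, zero at the start; "moment": the same for the moment, N m; "opening": finger opening in mm; "gripper_force": force on a finger pad.
Only numpy, scipy, OpenCV 4.12 (cv2) and the standard library are available. Lean on these libraries where they do the work, as an engineer would, in place of code of your own. Each camera call takes 0.05 s, during which the arm holds its last target. There are 200 camera calls.

### The job

Load the coffee capsules from the pocket tray into the flat capsule rack: pull the rack's stop slide fully open, slide out the one small capsule that lies in the wide lane by mistake, then slide this and every other capsule, upright with its flange under the lips, into the lane of its size (small ones in the narrow lane, large ones in the wide lane) until it is wholly behind the stop pins, then push the stop slide fully shut again. Leave the other things on the worktop where they are.

Things in the scene. Friction and masses are not known exactly. Their poses are not given: they have to be found in the camera images.
- rack: flat white capsule rack, fixed, 184 mm (x) by 296 mm (y); origin: centre of underside. Two lanes along y, floor at z = 10, end stop face at y = -138, open at +y. From y = -138 to 66 steel lips (z 19 to 23) overhang the lane sides, over the flanges: capsules only slide in and out along y there. Wall noses end by y = 78; from there to 148 a bare apron level with the lane floor, for setting capsules down
- mouth_narrow (a point): floor point on the narrow lane's centre line, on the line of the stop pins: rack coordinates (-44, 92, 10) mm, axes as the rack's. Narrow lane: between side walls 60 mm apart (rack x -74 to -14); slot between its lips 44 mm wide for the dome; holds four small capsules in a row. Capsules slide in towards -y
- mouth_wide (a point): floor point on the wide lane's centre line, on the line of the stop pins: rack coordinates (45, 92, 10) mm, axes as the rack's. Wide lane: between side walls 70 mm apart (rack x 10 to 80); slot between its lips 49 mm wide for the dome; holds three large capsules in a row. Capsules slide in towards -y
- stop (a joint): the rack's stop slide, m: 0 = shut (a pin of 12 mm dia, top 30 mm above the worktop, stands in the middle of each lane's mouth), 0.046 = fully open (both pins beside the lanes). It opens towards the rack's -x, stays where it is left, and takes about 2 N to move.
- stop_knob (a point): top centre of the upright round knob that moves the stop slide, just outside the rack's -x edge: 16 mm dia (black cap 19 mm dia in the top 6 mm), its top 50 mm above the worktop, free to grip from above. It moves with the slide; when shut it is at rack (-106, 92) mm.
- tray: dark wooden pocket tray, 250 mm (its x) by 170 mm (its y), fixed to the worktop; 3 by 2 square pockets at pitch 82 mm (x: -82, 0, 82; y: -41, 41), floor 5 mm and walls and dividers 16 mm above the worktop, walls 5 mm thick. Origin at the centre of the underside. The capsules start in its pockets (small_4 does not); some pockets are empty.
- small_1: small aluminium coffee capsule, round, standing on its flange with the dome up: flange 54 mm dia and 6 mm thick, above it a straight round dome 36 mm dia (edge rounded over the top 10 mm), 48 mm tall in all, about 60 g. Origin: centre of the underside; z up the axis. Grip it round the dome. May be absent.
- small_2: small aluminium coffee capsule, round, standing on its flange with the dome up: flange 54 mm dia and 6 mm thick, above it a straight round dome 36 mm dia (edge rounded over the top 10 mm), 48 mm tall in all, about 60 g. Origin: centre of the underside; z up the axis. Grip it round the dome. May be absent.
- small_3: small aluminium coffee capsule, round, standing on its flange with the dome up: flange 54 mm dia and 6 mm thick, above it a straight round dome 36 mm dia (edge rounded over the top 10 mm), 48 mm tall in all, about 60 g. Origin: centre of the underside; z up the axis. Grip it round the dome. May be absent.
- small_4: small aluminium coffee capsule, round, standing on its flange with the dome up: flange 54 mm dia and 6 mm thick, above it a straight round dome 36 mm dia (edge rounded over the top 10 mm), 48 mm tall in all, about 60 g. Origin: centre of the underside; z up the axis. Always there; starts far in the wide lane, where it does not belong.
- large_1: large aluminium coffee capsule, round, standing on its flange with the dome up: flange 64 mm dia and 6 mm thick, above it a straight round dome 42 mm dia (edge rounded over the top 10 mm), 62 mm tall in all, about 90 g. Origin: centre of the underside; z up the axis. Grip it round the dome. May be absent.
- large_2: large aluminium coffee capsule, round, standing on its flange with the dome up: flange 64 mm dia and 6 mm thick, above it a straight round dome 42 mm dia (edge rounded over the top 10 mm), 62 mm tall in all, about 90 g. Origin: centre of the underside; z up the axis. Grip it round the dome. May be absent.
- large_3: large aluminium coffee capsule, round, standing on its flange with the dome up: flange 64 mm dia and 6 mm thick, above it a straight round dome 42 mm dia (edge rounded over the top 10 mm), 62 mm tall in all, about 90 g. Origin: centre of the underside; z up the axis. Grip it round the dome. May be absent.
- pepper_mill: wooden pepper mill, 58 mm dia, 150 mm tall, at the back of the worktop, a bystander to be left alone; origin at the centre of its underside
- spice_paprika: spice jar with a black cap, 41 mm dia, 105 mm tall, at the back of the worktop, a bystander to be left alone; origin at the centre of its underside
- salt_shaker: salt shaker, 44 mm dia, 90 mm tall, at the back right, a bystander to be left alone; origin at the centre of its underside
- mug: green and white mug, 78 mm dia, 101 mm tall, at the front right, a bystander to be left alone; origin at the centre of its underside
There are look-alikes about, which are no part of the job. Leave any pink or red look-alike of the small_3 alone.

How it is judged:
By the outcome, as a careful person would: the job done as asked, in the order asked, and still so for the second after the job is handed in, with the robot touching nothing.
Of small_1, small_2, small_3, large_1, large_2, large_3 only 4 to 6 are there at a start; the rules pass over those that are not, and their reading is None.
At some moment in a run one of small_1, small_2, small_3, large_1, large_2, large_3 may be knocked a few centimetres aside while the robot is not near it.
Once in a run the grip may slacken for a moment while it holds something.
It also fails if it takes over 208 s, if anything falls off the work surface, if the arm or the gripper's body presses on something with over 40 N, if the wrist force passes 120 N, or if a joint passes its speed limit or range.

## Working session

There is one attempt and no reset: what is moved stays moved. The work goes in short steps, Python scripts to look and compute and a tool call to move; the robot and the scene stay as the last step left them, time stands still between calls to the robot, and variables do not carry over. Pictures are saved under pics/ and viewed, at most 14 in all, crops included, and the job is handed in when it is done.

Besides the shell and the picture viewer there is one more tool, called after "Emit:" as a command line: name --pt "numbers of a row" for each row, then --argument value for the rest. step_arm: Moves the arm, as the interface text tells. Its arguments: {"type":"object","properties":{"series":{"type":"array","items":{"type":"array","items":{"type":"number"}}}},"required":["series"]}

```bash
mkdir -p pics; ls
cat > h.py <<'E'
import numpy as np, cv2
from rig import sense, grab_frame, ctrl
def save(f,n,crop=None,s=1):
    im=f["img"][:,:,::-1]
    if crop: im=im[crop[1]:crop[3],crop[0]:crop[2]]
    cv2.imwrite("pics/"+n,cv2.resize(np.ascontiguousarray(im),None,fx=s,fy=s))
def ray(f,u,v,z):
    R=np.array(f["R"]);t=np.array(f["t"]);K=np.array(f["mtx"])
    d=R.T@np.linalg.inv(K)@np.array([u,v,1.]);c=-R.T@t
    return c+d*(z-c[2])/d[2]
def cloud(f):
    R=np.array(f["R"]);t=np.array(f["t"]);K=np.array(f["mtx"]);Z=f["range_z"].astype(float)
    v,u=np.mgrid[:Z.shape[0],:Z.shape[1]]
    P=np.stack([u,v,np.ones_like(u)],-1)@np.linalg.inv(K).T*Z[...,None]
    W=(P-t)@R; W[Z<=0]=np.nan
    return W
E
python3 - <<'E'
from h import *
import pickle
print(sense())
fs={}
for n in("scene","side","wrist"):
    f=grab_frame(n);fs[n]=f;save(f,n+"0.png");print(n,-np.array(f["R"]).T@f["t"],f["mtx"][0])
pickle.dump(fs,open("f0.pkl","wb"))
E
```

```text
pics
{'clock': 0.0, 'joints': array([ 1.16651413e+00,  3.07570815e-01,  1.50769819e+00, -1.09498795e-05,
        1.32836578e+00, -7.34804796e-02]), 'qd': array([-0.0013575 , -0.00118102, -0.00212133,  0.0001969 , -0.00032164,
        0.00028062]), 'joint_torque': array([ 2.06963836e-03, -4.57560432e+01, -2.51917076e+01, -7.26458211e-05,
        1.34413596e-02, -1.18191093e-05]), 'position': array([186.51831555, 543.21489645, 252.37287206]), 'eef_rot': array([-3.13955526e+00, -1.39325606e-04,  2.81079343e+00]), 'wrist_force': array([-0.57367993, -0.03359988,  0.65855221]), 'moment': array([-0.03501869, -0.02557428, -0.03740199]), 'gripper_force': 0.0, 'opening': 85.24816719267257}
scene [  68.76784273 -657.90567399  859.97103324] [361.34104614   0.         316.99109815]
side [ 143.83629712 1042.3342019   715.73856537] [427.67951081   0.         319.95580552]
wrist [113.58799047 567.64121414 372.69827037] [337.4296997    0.         321.55155658]
```

View pics/scene0.png

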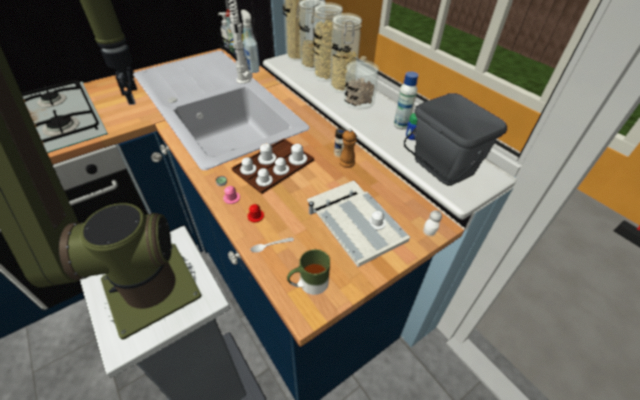

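View pics/side0.png

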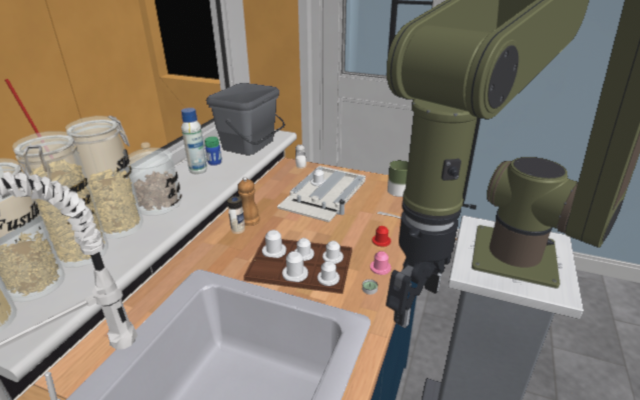

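The scene view shows the rack at about (357,220) with the stray capsule at (377,218). The tray is at (273,165) with five white capsules at (248,166), (263,177), (266,152), (281,164) and (297,154). The pink capsule at (231,194) and the red one at (255,213) are look-alikes to leave alone. Next I measure.

Run:
```python
from h import *
import pickle
fs=pickle.load(open("f0.pkl","rb"))
for n in("scene","side"):
    f=fs[n];W=cloud(f);hsv=cv2.cvtColor(f["img"],cv2.COLOR_RGB2HSV);z=W[...,2]
    reg=(W[...,0]>250)&(W[...,0]<950)&(abs(W[...,1])<600)
    def comps(m,name,amin):
        k,l,s,c=cv2.connectedComponentsWithStats(m.astype(np.uint8))
        for i in range(1,k):
            if s[i,4]>amin:
                p=W[l==i];r=cv2.minAreaRect(p[:,:2].astype(np.float32))
                print(n,name,c[i].round(),s[i,4],"med",np.median(p,0).round(),"zmax",np.nanmax(p[:,2]).round(),"rect",np.round(r[0]),np.round(r[1]),round(r[2],1))
    comps(reg&(hsv[...,1]<60)&(hsv[...,2]>100)&(z>5)&(z<45),"white",300)
    comps(reg&(hsv[...,2]<110)&(z>3)&(z<30),"dark",150)
    comps(reg&(z>38)&(z<75),"tall",15)
    comps(reg&(z>75)&(z<200),"xtall",15)
```

```text
scene white [245. 140.] 1669 med [482. 402.   9.] zmax 19.0 rect [524. 472.] [255. 470.] 89.9
scene white [273. 163.] 326 med [510. 263.  14.] zmax 45.0 rect [517. 253.] [ 69. 142.] 5.5
scene white [358. 223.] 4251 med [ 585. -148.   13.] zmax 45.0 rect [ 590. -122.] [297. 198.] 85.6
scene dark [320. 111.] 154 med [849. 426.  17.] zmax 28.0 rect [849. 434.] [327.  10.] 89.4
scene dark [273. 166.] 958 med [502. 235.   8.] zmax 20.0 rect [516. 248.] [250. 172.] 10.7
scene dark [415. 186.] 510 med [ 850. -138.   15.] zmax 30.0 rect [850. -77.] [533.  10.] 89.9
scene tall [344. 150.] 201 med [736. 108.  54.] zmax 74.0 rect [737. 131.] [43. 95.] 8.0
scene tall [265. 149.] 120 med [507. 280.  59.] zmax 70.0 rect [510. 285.] [38. 34.] 10.7
scene tall [297. 149.] 120 med [598. 216.  59.] zmax 70.0 rect [600. 221.] [33. 40.] 51.1
scene tall [246. 161.] 67 med [425. 268.  49.] zmax 56.0 rect [427. 274.] [31. 33.] 73.2
scene tall [280. 162.] 66 med [520. 203.  48.] zmax 55.0 rect [522. 206.] [27. 33.] 69.9
scene tall [263. 172.] 74 med [443. 186.  49.] zmax 55.0 rect [445. 191.] [33. 30.] 60.2

[... 2619 characters left out ...]
448. 200.  47.] zmax 54.0 rect [450. 195.] [31. 30.] 20.9
side tall [381. 256.] 84 med [321. 191.  44.] zmax 48.0 rect [322. 187.] [28. 28.] 14.2
side tall [294. 260.] 239 med [510. 300.  58.] zmax 67.0 rect [513. 294.] [40. 33.] 37.7
side tall [328. 267.] 126 med [429. 283.  47.] zmax 54.0 rect [430. 279.] [33. 29.] 35.3
side xtall [185. 200.] 12548 med [859. 276. 111.] zmax 200.0 rect [838. 112.] [224. 916.] 0.4
side xtall [299. 147.] 34 med [ 754. -280.   81.] zmax 86.0 rect [ 753. -282.] [31. 24.] 48.2
side xtall [397. 168.] 228 med [ 377. -210.   87.] zmax 99.0 rect [ 378. -230.] [58. 86.] 10.3
side xtall [ 72. 261.] 1546 med [909. 566. 129.] zmax 200.0 rect [885. 580.] [ 59. 115.] 51.2
```

Emit:
step_arm --pt "0 25 -40 3 0 0 -5.4" --pt "0 50 -80 6 0 0 -10.8" --pt "0 75 -120 9 0 0 -16.2" --pt "0 100 -160 12 0 0 -21.6" --pt "0 125 -200 15 0 0 -27"

```text
clock: 0.65
position: [312.2, 342.1, 268.2]
eef_rot: [-3.141, 0.0, 2.336]
wrist_force: [1.1, 0.7, -0.2]
opening: 85.6
gripper_force: 0.0
```

Emit:
step_arm --pt "0 25 -40 3 0 0 -5.4" --pt "0 50 -80 6 0 0 -10.8" --pt "0 75 -120 9 0 0 -16.2" --pt "0 100 -160 12 0 0 -21.6" --pt "0 125 -200 15 0 0 -27"

```text
clock: 1.15
position: [437.2, 142.0, 283.4]
eef_rot: [3.142, -0.0, 1.864]
wrist_force: [0.3, 0.5, 0.8]
opening: 85.4
gripper_force: 0.0
```

Emit:
step_arm --pt "0 25 -40 3 0 0 -5.4" --pt "0 50 -80 6 0 0 -10.8" --pt "0 75 -120 9 0 0 -16.2" --pt "0 100 -160 12 0 0 -21.4" --pt "0 100 -160 12 0 0 -21.4"

```text
clock: 1.65
position: [540.3, -21.3, 295.3]
eef_rot: [3.139, 0.003, 1.488]
wrist_force: [-0.5, 0.9, 0.8]
opening: 85.6
gripper_force: 0.0
```

Run:
```python
from h import *
import pickle
s=sense();print(s["clock"],s["position"],s["eef_rot"],s["joints"].round(2))
f=grab_frame("wrist");save(f,"w1.png");pickle.dump(f,open("w1.pkl","wb"))
print(-np.array(f["R"]).T@f["t"])
```

```text
1.65 [540.28343126 -21.29173725 295.26012869] [3.13852500e+00 2.56764895e-03 1.48779957e+00] [-0.12  0.23  1.51 -0.    1.4  -0.03]
[544.82307796  54.12278798 415.26650917]
```

View pics/w1.png

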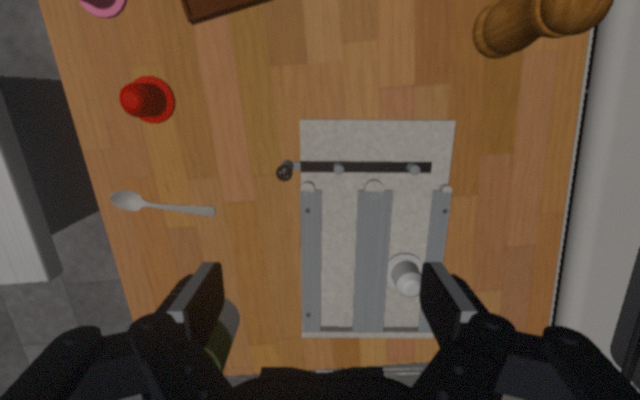

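The wrist view shows the rack apron corners at (299,121) and (455,121), the knob at (285,171), the pins at (338,169) and (413,169) standing in the lanes (shut), and small_4 at (407,275).

Run:
```python
from h import *
import pickle
f=pickle.load(open("w1.pkl","rb"));W=cloud(f);z=W[...,2]
hsv=cv2.cvtColor(f["img"],cv2.COLOR_RGB2HSV)
roi=np.zeros(z.shape,bool);roi[100:345,270:470]=1
m=roi&(z>6)&(z<16)
k,l,s,c=cv2.connectedComponentsWithStats(m.astype(np.uint8));
m=roi&(z>6)&(z<30)&(W[...,1]>-280)
p=W[m];
r=cv2.minAreaRect(p[:,:2].astype(np.float32));print("rack",r,np.percentile(p[:,2],[5,25,50,75,95]))
for pt,zz in(((299,121),10),((455,121),10),((302,338),23),((437,338),23),((285,171),50),((292,165),20),((431,167),20)):print(pt,ray(f,*pt,zz).round(1))
for nm,mm in(("knob",(z>42)&(z<60)&roi&(W[...,0]<530)),("cap",(z>54)&(z<64)&roi&(W[...,0]>560))):
    q=W[mm];print(nm,mm.sum(),cv2.minEnclosingCircle(q[:,:2].astype(np.float32)),np.median(q,0),q[:,2].max())
# apron edges: white low-sat
wm=roi&(hsv[...,1]<50);cs,_=cv2.findContours(wm.astype(np.uint8),cv2.RETR_EXTERNAL,2);cc=max(cs,key=cv2.contourArea)
P=np.array([ray(f,*q[0],10)[:2] for q in cc]);print("contour z10",cv2.minAreaRect(P.astype(np.float32)))
a=np.deg2rad(-4.4)
for y0,y1,side in((105,180,0),(200,320,0)):
  for sgn in(-1,1):
    e=[]
    for v in range(y0+20,y1,3):
        u=np.where(wm[v])[0]; u=u.min() if sgn<0 else u.max()
        e.append(ray(f,u,v,10 if y1<190 else 19)[:2])
    e=np.array(e);pf=np.polyfit(e[:,1],e[:,0],1);print(sgn,"edge x at y=-122:",np.polyval(pf,-122).round(1),"x at y=0",np.polyval(pf,0).round(1),"ang",np.rad2deg(np.arctan(pf[0])).round(2))
```

```text
rack ((585.696533203125, -123.89558410644531), (296.7333679199219, 205.62576293945312), 85.03104400634766) [ 8.44183588  9.38486    10.27731622 21.99746577 23.31496348]
(299, 121) [517.3  29.3  10. ]
(455, 121) [699.4  14.2  10. ]
(302, 338) [ 492.2 -263.2   23. ]
(437, 338) [ 679.7 -279.1   23. ]
(285, 171) [499.2 -20.4  50. ]
(292, 165) [504.5 -20.   20. ]
(431, 167) [669.  -36.1  20. ]
knob 220 ((497.4064025878906, -22.759052276611328), 9.190361022949219) [497.4161222  -22.5528257   49.49785674] 51.98280436131361
cap 275 ((635.6416625976562, -176.3366241455078), 13.219053268432617) [ 635.29082169 -174.95897234   56.80805693] 58.90915334276035
contour z10 ((610.30322265625, -132.83836364746094), (325.6642761230469, 238.17054748535156), 89.83585357666016)
-1 edge x at y=-122: 458.6 x at y=0 511.8 ang 23.56
1 edge x at y=-122: 686.6 x at y=0 697.8 ang 5.25
-1 edge x at y=-122: 505.1 x at y=0 515.8 ang 5.01
1 edge x at y=-122: 683.9 x at y=0 644.0 ang -18.14
```

Emit:
step_arm --pt "0 -20 -1 -45 0 0 0" --pt "0 -43 -1.5 -90 0 0 0" --pt "0 -43 -1.5 -135 0 0 0" --pt "0 -43 -1.5 -180 0 0 0" --pt "0.4 -43 -1.5 -180 0 0 0"

```text
clock: 2.2
position: [487.8, -16.0, 110.5]
eef_rot: [-3.128, -0.001, 1.496]
wrist_force: [-1.2, 0.3, 0.4]
opening: 73.1
gripper_force: 0.0
```

Emit:
step_arm --pt "0.4 0 0 -25 0 0 0" --pt "0.4 0 0 -50 0 0 0" --pt "0.4 0 0 -69 0 0 0" --pt "0.4 0 0 -69 0 0 0" --pt "0.4 0 0 -69 0 0 0"

```text
clock: 2.7
position: [494.7, -17.3, 47.8]
eef_rot: [3.14, -0.0, 1.496]
wrist_force: [-0.1, 0.0, -0.0]
opening: 51.0
gripper_force: 0.0
```

Emit:
step_arm --pt "1 0 0 0 0 0 0" --pt "1 0 0 0 0 0 0" --pt "1 0 0 0 0 0 0" --pt "1 0 0 0 0 0 0" --pt "1 0 0 0 0 0 0"

```text
clock: 3.2
position: [495.4, -17.7, 48.0]
eef_rot: [3.138, -0.0, 1.495]
wrist_force: [0.7, 1.8, 6.9]
opening: 15.7
gripper_force: 58.3
```

Emit:
step_arm --pt "1 -10 0.8 0 0 0 0" --pt "1 -20 1.7 0 0 0 0" --pt "1 -30 2.5 0 0 0 0" --pt "1 -40 3.3 0 0 0 0" --pt "1 -46 3.9 0 0 0 0"

```text
clock: 3.7
position: [454.8, -14.2, 48.3]
eef_rot: [3.125, -0.0, 1.494]
wrist_force: [18.1, 1.5, -12.5]
opening: 15.9
gripper_force: 58.6
```

Emit:
step_arm --pt "1 0 0 0 0 0 0" --pt "1 -1 0 0 0 0 0" --pt "1 -2 0 0 0 0 0" --pt "1 -2 0 0 0 0 0" --pt "1 -2 0 0 0 0 0"

```text
clock: 4.2
position: [454.9, -14.2, 48.2]
eef_rot: [3.124, -0.001, 1.494]
wrist_force: [14.4, 3.0, -5.1]
opening: 15.9
gripper_force: 59.0
```

Emit:
step_arm --pt "0.5 3 0 0 0 0 0" --pt "0.4 3 0 0 0 0 0" --pt "0.4 3 0 40 0 0 0" --pt "0.4 3 0 85 0 0 0" --pt "0.3 20 -20 130 0 0 0"

```text
clock: 4.7
position: [459.8, -31.2, 174.7]
eef_rot: [-3.133, -0.001, 1.497]
wrist_force: [1.1, -0.5, -0.7]
opening: 59.7
gripper_force: 0.0
```

Emit:
step_arm --pt "0.3 30 -20 35 0 0 0" --pt "0.3 50 -40 70 0 0 0" --pt "0.3 90 -50 70 0 0 0" --pt "0.3 90 -50 70 0 0 0" --pt "0.3 90 -50 70 0 0 0"

```text
clock: 5.2
position: [553.7, -83.0, 243.4]
eef_rot: [-3.138, -0.0, 1.494]
wrist_force: [-0.3, 0.8, -1.2]
opening: 59.7
gripper_force: 0.0
```

Run:
```python
from h import *
import pickle
s=sense();print(s["clock"],s["position"],s["eef_rot"],s["joints"].round(2))
f=grab_frame("wrist");save(f,"w2.png");pickle.dump(f,open("w2.pkl","wb"))
W=cloud(f);z=W[...,2]
m=(z>42)&(z<60)&(W[...,0]<505)&(W[...,0]>410)&(abs(W[...,1]+20)<30)
q=W[m];print("knob",len(q),cv2.minEnclosingCircle(q[:,:2].astype(np.float32)),np.median(q,0))
```

```text
5.2 [553.67516714 -82.97158863 243.40028711] [-3.13783804e+00 -4.86533570e-04  1.49427086e+00] [-0.22  0.3   1.55 -0.    1.3  -0.15]
knob 346 ((453.3485107421875, -19.151546478271484), 9.395549774169922) [454.0297941  -18.92894482  49.55448909]
```

View pics/w2.png

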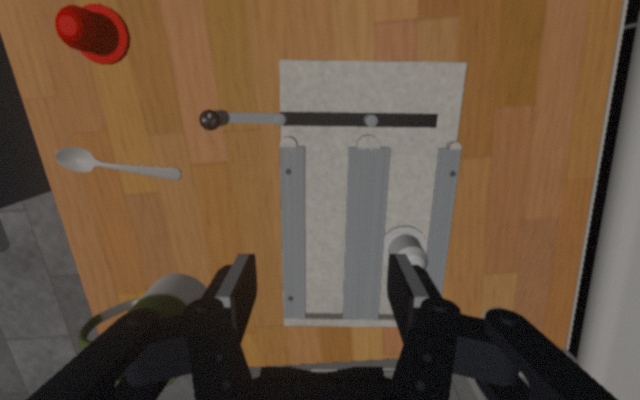

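Slide is open: the knob is at (210,119) px, and the pins sit beside the lanes at (283,120) and (371,120). Now small_4, at (405,245) px.

Emit:
step_arm --pt "0.3 27 -31 0 0 0 0" --pt "0.3 54 -62 0 0 0 0" --pt "0.3 82 -92 -20 0 0 0" --pt "0.3 82 -92 -65 0 0 0" --pt "0.3 82 -92 -110 0 0 0"

```text
clock: 5.75
position: [636.3, -175.4, 133.3]
eef_rot: [-3.141, 0.0, 1.494]
wrist_force: [0.2, 0.1, -0.1]
opening: 59.9
gripper_force: 0.0
```

Emit:
step_arm --pt "0.3 0 0 -30 0 0 0" --pt "0.3 0 0 -60 0 0 0" --pt "0.3 0 0 -80 0 0 0" --pt "0.3 0 0 -86 0 0 0" --pt "0.3 0 0 -86 0 0 0"

```text
clock: 6.25
position: [634.8, -173.9, 47.2]
eef_rot: [-3.137, -0.001, 1.495]
wrist_force: [0.2, -0.2, 0.2]
opening: 59.4
gripper_force: 0.0
```

Emit:
step_arm --pt "0.4 0 0 0 0 0 0" --pt "0.5 0 0 0 0 0 0" --pt "0.7 0 0 0 0 0 0" --pt "1 0 0 0 0 0 0" --pt "1 0 0 0 0 0 0"

```text
clock: 6.75
position: [638.2, -175.3, 50.4]
eef_rot: [3.139, 0.001, 1.495]
wrist_force: [-0.1, 0.5, 6.3]
opening: 34.3
gripper_force: 60.0
```

Emit:
step_arm --pt "1 1.7 20 -1 0 0 0" --pt "1 3.4 40 -1 0 0 0" --pt "1 5 60 -1 0 0 0" --pt "1 6.7 80 -1 0 0 0" --pt "1 8.4 100 -1 0 0 0"

```text
clock: 7.25
position: [648.5, -76.6, 50.5]
eef_rot: [3.134, 0.003, 1.495]
wrist_force: [0.6, -5.5, 8.1]
opening: 34.7
gripper_force: 60.5
```

Emit:
step_arm --pt "1 1.7 20 0 0 0 0" --pt "1 3.4 40 0 0 0 0" --pt "1 5 60 0 0 0 0" --pt "1 5 60 0 0 0 0" --pt "1 5 60 0 0 0 0"

```text
clock: 7.75
position: [653.7, -13.2, 50.6]
eef_rot: [3.134, -0.002, 1.495]
wrist_force: [1.8, 4.2, 8.3]
opening: 34.5
gripper_force: 60.5
```

Run:
```python
from h import *
s=sense();print(s["clock"],s["position"],s["eef_rot"],s["wrist_force"],s["opening"])
f=grab_frame("side");W=cloud(f);z=W[...,2]
save(f,"s3.png",(250,130,450,230),4)
m=(z>50)&(z<62)&(abs(W[...,0]-650)<40)&(abs(W[...,1]+16)<60)
```

```text
7.75 [653.67753294 -13.15993415  50.55155608] [ 3.13432614e+00 -2.23894088e-03  1.49506380e+00] [1.75592789 4.15171596 8.28883629] 34.4925880249611
```

View pics/s3.png

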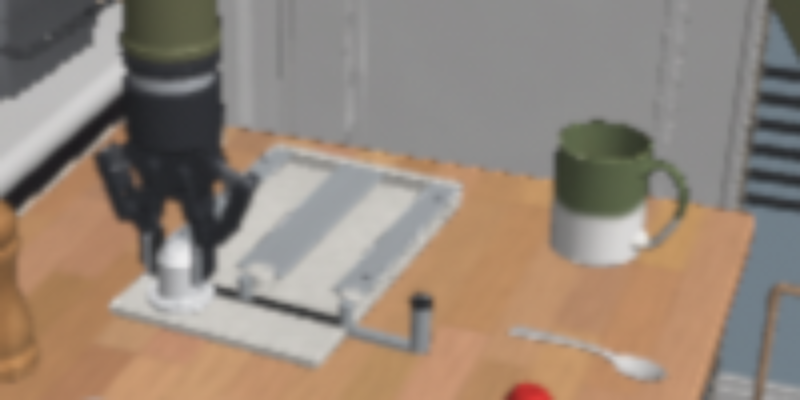

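Emit:
step_arm --pt "1 0 0 15 0 0 0" --pt "1 0 2 30 0 0 0" --pt "1 -30 4 30 0 0 0" --pt "1 -60 6 30 0 0 0" --pt "1 -91 8 30 0 0 0"

```text
clock: 8.3
position: [558.9, -7.2, 78.7]
eef_rot: [3.14, 0.0, 1.495]
wrist_force: [0.0, 0.3, -1.4]
opening: 34.6
gripper_force: 59.9
```

Emit:
step_arm --pt "1 0 0 0 0 0 0" --pt "1 0 0 0 0 0 0" --pt "1 0 0 -10 0 0 0" --pt "1 0 0 -18 0 0 0" --pt "1 0 0 -23 0 0 0"

```text
clock: 8.8
position: [559.9, -7.1, 53.3]
eef_rot: [-3.141, 0.0, 1.495]
wrist_force: [-0.5, -0.5, -1.2]
opening: 34.7
gripper_force: 60.0
```

Emit:
step_arm --pt "1 0 0 -2 0 0 0" --pt "1 0 0 -4 0 0 0" --pt "1 0 0 -6 0 0 0" --pt "1 0 0 -6 0 0 0" --pt "1 0 0 -6 0 0 0"

```text
clock: 9.3
position: [559.3, -7.0, 50.4]
eef_rot: [3.141, 0.0, 1.495]
wrist_force: [-5.6, -0.6, 15.1]
opening: 34.3
gripper_force: 61.8
```

Emit:
step_arm --pt "1 2.5 0 1.5 0 0 0" --pt "1 1.5 -12 1.5 0 0 0" --pt "1 0.5 -24 1.5 0 0 0" --pt "1 -0.5 -36 1.5 0 0 0" --pt "1 -1.5 -48 1.5 0 0 0"

```text
clock: 9.8
position: [558.8, -55.8, 50.4]
eef_rot: [3.14, -0.001, 1.494]
wrist_force: [0.4, 4.9, 6.0]
opening: 34.8
gripper_force: 60.6
```

Emit:
step_arm --pt "1 -1 -12 0 0 0 0" --pt "1 -2 -24 0 0 0 0" --pt "1 -3 -36 0 0 0 0" --pt "1 -4 -48 0 0 0 0" --pt "1 -5 -60 0 0 0 0"

```text
clock: 10.3
position: [553.3, -115.8, 50.4]
eef_rot: [3.141, -0.001, 1.494]
wrist_force: [0.5, 5.2, 7.4]
opening: 34.2
gripper_force: 60.6
```

Emit:
step_arm --pt "1 -1.7 -20 0 0 0 0" --pt "1 -3.4 -40 0 0 0 0" --pt "1 -5 -60 0 0 0 0" --pt "1 -6.7 -80 0 0 0 0" --pt "1 -8 -95 0 0 0 0"

```text
clock: 10.8
position: [544.7, -211.3, 50.4]
eef_rot: [3.141, -0.001, 1.493]
wrist_force: [-0.2, 6.4, 8.2]
opening: 34.6
gripper_force: 60.7
```

Emit:
step_arm --pt "1 -0.5 -6 0 0 0 0" --pt "1 -1 -12 0 0 0 0" --pt "1 -1.5 -17 0 0 0 0" --pt "1 -1.7 -20 0 0 0 0" --pt "1 -1.7 -20 0 0 0 0"

```text
clock: 11.3
position: [543.0, -229.5, 50.5]
eef_rot: [-3.142, -0.003, 1.493]
wrist_force: [1.2, 7.0, 8.5]
opening: 34.6
gripper_force: 61.0
```

Emit:
step_arm --pt "1 -0.3 -3 0 0 0 0" --pt "1 -0.3 -3 0 0 0 0" --pt "0.5 -0.3 -2 0 0 0 0" --pt "0.3 -0.3 -2 0 0 0 0" --pt "0.3 -0.3 -2 0 0 0 0"

```text
clock: 11.8
position: [542.5, -232.9, 49.5]
eef_rot: [-3.141, 0.0, 1.494]
wrist_force: [-0.8, -1.0, -0.9]
opening: 59.9
gripper_force: 0.0
```

Emit:
step_arm --pt "0.3 0 0 15 0 0 0" --pt "0.3 0 0 60 0 0 0" --pt "0.3 0 5 108 0 0 0" --pt "0.3 0 35 145 0 0 0" --pt "0.3 0 75 170 0 0 0"

```text
clock: 12.3
position: [544.4, -159.0, 222.9]
eef_rot: [3.137, 0.002, 1.491]
wrist_force: [0.9, 0.3, -0.2]
opening: 59.6
gripper_force: 0.0
```

Emit:
step_arm --pt "0.3 -3 45 10 0 0 0" --pt "0.3 -6 90 20 0 0 0" --pt "0.3 -9 135 30 0 0 0" --pt "0.3 -12 180 40 0 0 0" --pt "0.3 -15 225 50 0 0 0"

```text
clock: 12.8
position: [527.7, 68.9, 270.2]
eef_rot: [-3.142, 0.001, 1.494]
wrist_force: [1.3, -0.0, -0.1]
opening: 59.7
gripper_force: 0.0
```

Emit:
step_arm --pt "0.3 -3 45 5 0 0 0" --pt "0.3 -6 90 10 0 0 0" --pt "0.3 -9 135 15 0 0 0" --pt "0.3 -12 180 20 0 0 0" --pt "0.3 -12 200 20 0 0 0"

```text
clock: 13.3
position: [516.1, 271.2, 290.4]
eef_rot: [3.141, -0.002, 1.497]
wrist_force: [0.3, -0.4, 0.4]
opening: 60.0
gripper_force: 0.0
```

Run:
```python
from h import *
import pickle
s=sense();print(s["clock"],s["position"],s["eef_rot"],s["joints"].round(2))
f=grab_frame("wrist");save(f,"w4.png");pickle.dump(f,open("w4.pkl","wb"))
W=cloud(f);z=W[...,2]
m=(z>38)&(z<80)&(W[...,0]<680)&(W[...,0]>380)&(W[...,1]>140)&(W[...,1]<350)
k,l,st,c=cv2.connectedComponentsWithStats(m.astype(np.uint8))
for i in range(1,k):
    if st[i,4]>60:
        q=W[l==i];t=q[q[:,2]>np.percentile(q[:,2],90)-5]
        print(c[i].round(),len(q),"z",np.percentile(q[:,2],95).round(),"top",np.array(cv2.minEnclosingCircle(t[:,:2].astype(np.float32))[0]).round(1),cv2.minEnclosingCircle(t[:,:2].astype(np.float32))[1])
```

```text
13.3 [516.06341591 271.23740721 290.36349666] [ 3.14059825e+00 -1.60148881e-03  1.49716060e+00] [0.41 0.29 1.43 0.   1.42 0.48]
[319. 155.] 1274 z 67.0 top [513.4 288.4] 17.522912979125977
[245. 172.] 819 z 53.0 top [428.2 275.5] 15.319639205932617
[405. 206.] 1238 z 67.0 top [605.3 223.9] 17.226879119873047
[334. 222.] 718 z 53.0 top [524.6 207.8] 14.588934898376465
[270. 239.] 696 z 53.0 top [448.6 191.8] 15.00007438659668
```

View pics/w4.png

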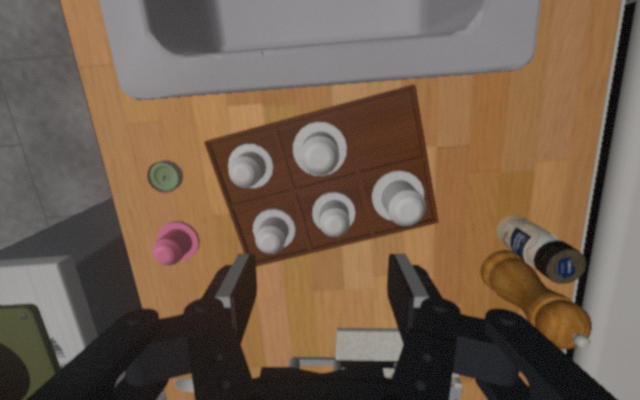

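White capsules in the tray: three small at (250,166), (272,232), (334,214) and two large at (320,150), (399,197). The pink one at (175,243) lies outside the tray and is left alone. I take the small at (334,214) first.

Emit:
step_arm --pt "0.3 4 -30 -40 0 0 0" --pt "0.3 8.5 -63 -75 0 0 0" --pt "0.3 8.5 -63 -120 0 0 0" --pt "0.3 8.5 -63 -165 0 0 0" --pt "0.3 8.5 -63 -205 0 0 0"

```text
clock: 13.85
position: [524.2, 203.3, 82.9]
eef_rot: [-3.141, 0.001, 1.493]
wrist_force: [1.0, -0.1, -0.4]
opening: 59.7
gripper_force: 0.0
```

Emit:
step_arm --pt "0.3 0 0 -20 0 0 0" --pt "0.3 0 0 -36 0 0 0" --pt "0.3 0 0 -43 0 0 0" --pt "0.3 0 0 -43 0 0 0" --pt "0.3 0 0 -43 0 0 0"

```text
clock: 14.35
position: [525.1, 204.8, 42.5]
eef_rot: [3.141, -0.0, 1.494]
wrist_force: [-0.2, 0.1, -0.3]
opening: 59.6
gripper_force: 0.0
```

Emit:
step_arm --pt "0.4 0 0 0 0 0 0" --pt "0.5 0 0 0 0 0 0" --pt "0.7 0 0 0 0 0 0" --pt "1 0 0 0 0 0 0" --pt "1 0 0 0 0 0 0"

```text
clock: 14.85
position: [525.3, 205.3, 43.2]
eef_rot: [3.139, -0.001, 1.495]
wrist_force: [-0.5, -1.0, 7.1]
opening: 34.7
gripper_force: 59.6
```

Emit:
step_arm --pt "1 0 0 20 0 0 0" --pt "1 0 0 45 0 0 0" --pt "1 0 0 75 0 0 0" --pt "1 0 0 80 0 0 0" --pt "1 0 0 80 0 0 0"

```text
clock: 15.35
position: [525.2, 205.4, 123.1]
eef_rot: [3.139, -0.001, 1.495]
wrist_force: [0.5, -0.5, -1.8]
opening: 34.3
gripper_force: 59.8
```

Emit:
step_arm --pt "1 7.5 -43 0 0 0 0" --pt "1 15 -86 0 0 0 0" --pt "1 22.5 -129 0 0 0 0" --pt "1 30 -170 0 0 0 0" --pt "1 37 -208 0 0 0 0"

```text
clock: 15.85
position: [560.3, -4.7, 120.1]
eef_rot: [-3.138, 0.0, 1.495]
wrist_force: [0.9, 0.3, -0.8]
opening: 34.5
gripper_force: 59.8
```

Emit:
step_arm --pt "1 0 -3 -15 0 0 0" --pt "1 0 -3 -35 0 0 0" --pt "1 0 -3 -55 0 0 0" --pt "1 0 -3 -68 0 0 0" --pt "1 0 -3 -71 0 0 0"

```text
clock: 16.35
position: [558.8, -5.8, 48.4]
eef_rot: [-3.135, 0.0, 1.495]
wrist_force: [-5.4, -0.1, 10.5]
opening: 34.9
gripper_force: 60.7
```

Emit:
step_arm --pt "1 0 0 -2 0 0 0" --pt "1 0 0 -4 0 0 0" --pt "1 0 0 -5 0 0 0" --pt "1 0 0 -5 0 0 0" --pt "1 0 0 -5 0 0 0"

```text
clock: 16.85
position: [559.1, -5.8, 48.2]
eef_rot: [-3.139, 0.001, 1.496]
wrist_force: [-9.2, -1.0, 19.2]
opening: 34.5
gripper_force: 61.8
```

Emit:
step_arm --pt "1 3 0 3 0 0 0" --pt "1 2 -12 3 0 0 0" --pt "1 1 -24 3 0 0 0" --pt "1 0 -36 3 0 0 0" --pt "1 -1 -48 3 0 0 0"

```text
clock: 17.35
position: [560.2, -55.4, 48.6]
eef_rot: [-3.141, 0.0, 1.494]
wrist_force: [0.5, 0.8, -1.2]
opening: 34.5
gripper_force: 59.8
```

Emit:
step_arm --pt "1 -1.2 -15 0 0 0 0" --pt "1 -2.5 -30 0 0 0 0" --pt "1 -3.8 -45 0 0 0 0" --pt "1 -5 -60 0 0 0 0" --pt "1 -6.3 -75 0 0 0 0"

```text
clock: 17.85
position: [554.0, -130.4, 49.0]
eef_rot: [3.142, 0.0, 1.494]
wrist_force: [0.1, -0.4, -1.0]
opening: 34.8
gripper_force: 59.8
```

Emit:
step_arm --pt "1 -1.2 -15 0 0 0 0" --pt "1 -2.5 -30 0 0 0 0" --pt "1 -3.8 -45 0 0 0 0" --pt "1 -4.4 -52 0 0 0 0" --pt "1 -4.4 -53 0 0 0 0"

```text
clock: 18.35
position: [550.1, -180.7, 49.2]
eef_rot: [3.141, -0.005, 1.492]
wrist_force: [1.5, 8.7, 2.7]
opening: 34.2
gripper_force: 60.1
```

Emit:
step_arm --pt "0.5 0 2 0 0 0 0" --pt "0.3 0 2 0 0 0 0" --pt "0.3 0 2 0 0 0 0" --pt "0.3 0 2 20 0 0 0" --pt "0.3 0 2 60 0 0 0"

```text
clock: 18.85
position: [547.3, -179.2, 106.6]
eef_rot: [-3.134, -0.002, 1.495]
wrist_force: [0.4, 0.1, -0.3]
opening: 60.0
gripper_force: 0.0
```

Emit:
step_arm --pt "0.3 0 10 45 0 0 0" --pt "0.3 -13 55 60 0 0 0" --pt "0.3 -26 100 60 0 0 0" --pt "0.3 -39 145 60 0 0 0" --pt "0.3 -52 190 60 0 0 0"

```text
clock: 19.35
position: [497.2, 11.3, 169.5]
eef_rot: [3.14, 0.0, 1.494]
wrist_force: [0.0, -0.5, 0.5]
opening: 60.1
gripper_force: 0.0
```

Emit:
step_arm --pt "0.3 -13 45 0 0 0 0" --pt "0.3 -26 90 0 0 0 0" --pt "0.3 -38 130 0 0 0 0" --pt "0.3 -49 180 0 0 0 0" --pt "0.3 -49 180 0 0 0 0"

```text
clock: 19.85
position: [447.3, 195.0, 169.3]
eef_rot: [3.141, -0.002, 1.501]
wrist_force: [-0.2, -0.1, 0.6]
opening: 59.7
gripper_force: 0.0
```

```bash
cat > tray.py <<'E'
from h import *
s=sense();print(s["clock"],s["position"],s["joints"].round(2))
for n in("scene","side"):
    W=cloud(grab_frame(n));z=W[...,2]
    m=(z>38)&(z<72)&(W[...,0]<720)&(W[...,0]>380)&(W[...,1]>-270)&(W[...,1]<350)
    k,l,st,c=cv2.connectedComponentsWithStats(m.astype(np.uint8))
    for i in range(1,k):
        if st[i,4]>25:
            q=W[l==i];t=q[q[:,2]>np.percentile(q[:,2],90)-5]
            print(n,c[i].round(),len(q),"z",np.percentile(q[:,2],95).round(),"top",np.array(cv2.minEnclosingCircle(t[:,:2].astype(np.float32))[0]).round(1))
E
python3 tray.py
```

```text
19.85 [447.3383363  195.014359   169.26331034] [0.32 0.27 1.8  0.   1.07 0.39]
scene [265. 149.] 122 z 68.0 top [510.8 289.7]
scene [296. 149.] 119 z 69.0 top [601.8 220.9]
scene [246. 161.] 66 z 54.0 top [427.7 273.8]
scene [263. 172.] 70 z 54.0 top [446.  190.8]
scene [298. 209.] 34 z 51.0 top [452.1 -16.7]
scene [355. 228.] 116 z 59.0 top [ 546.3 -175.7]
scene [365. 242.] 126 z 59.0 top [ 540.5 -229. ]
scene [319. 261.] 115 z 70.0 top [ 390.5 -219.8]
side [390. 179.] 58 z 71.0 top [ 393.  -206.8]
side [354. 206.] 26 z 48.0 top [456.4 -16.8]
side [272. 238.] 206 z 65.0 top [608.2 226.4]
side [332. 246.] 107 z 51.0 top [448.2 195.4]
side [294. 260.] 236 z 65.0 top [512.5 292.8]
side [327. 266.] 123 z 51.0 top [429.9 277.7]
```

Emit:
step_arm --pt "0.3 1 -2 -40 0 0 0" --pt "0.3 1 -2 -80 0 0 0" --pt "0.3 1 -2 -110 0 0 0" --pt "0.3 1 -2 -127 0 0 0" --pt "0.3 1 -2 -127 0 0 0"

```text
clock: 20.45
position: [448.5, 185.6, 39.7]
eef_rot: [-3.136, 0.003, 1.493]
wrist_force: [-1.2, 0.4, 0.2]
opening: 59.7
gripper_force: 0.0
```

Emit:
step_arm --pt "0.4 0 0 0 0 0 0" --pt "0.5 0 0 0 0 0 0" --pt "0.7 0 0 0 0 0 0" --pt "1 0 0 0 0 0 0" --pt "1 0 0 0 0 0 0"

```text
clock: 20.95
position: [451.1, 188.0, 43.5]
eef_rot: [3.138, -0.001, 1.495]
wrist_force: [-0.4, -1.6, 6.7]
opening: 34.8
gripper_force: 59.7
```

Emit:
step_arm --pt "1 0 0 0 0 0 0" --pt "1 0 0 25 0 0 0" --pt "1 0 0 55 0 0 0" --pt "1 0 0 80 0 0 0" --pt "1 0 0 80 0 0 0"

```text
clock: 21.45
position: [452.4, 189.0, 125.7]
eef_rot: [3.134, -0.003, 1.495]
wrist_force: [1.0, 0.6, 0.0]
opening: 34.8
gripper_force: 59.9
```

Emit:
step_arm --pt "1 22 -39 0 0 0 0" --pt "1 44 -78 0 0 0 0" --pt "1 66 -117 0 0 0 0" --pt "1 88 -156 0 0 0 0" --pt "1 110 -193 0 0 0 0"

```text
clock: 21.95
position: [559.8, -6.6, 121.2]
eef_rot: [-3.141, -0.0, 1.495]
wrist_force: [-0.4, 0.4, 0.2]
opening: 34.5
gripper_force: 59.9
```

Emit:
step_arm --pt "1 0 0 -15 0 0 0" --pt "1 0 0 -35 0 0 0" --pt "1 0 0 -55 0 0 0" --pt "1 0 0 -68 0 0 0" --pt "1 0 0 -73 0 0 0"

```text
clock: 22.45
position: [558.0, -4.9, 48.4]
eef_rot: [-3.137, 0.0, 1.495]
wrist_force: [-11.8, 0.2, 40.9]
opening: 34.2
gripper_force: 64.1
```

Emit:
step_arm --pt "1 0 0 -1 0 0 0" --pt "1 0 0 -2 0 0 0" --pt "1 0 0 -3 0 0 0" --pt "1 0 0 -3 0 0 0" --pt "1 0 0 -3 0 0 0"

```text
clock: 22.95
position: [557.9, -4.9, 48.5]
eef_rot: [-3.14, 0.001, 1.496]
wrist_force: [-8.5, -0.8, 21.0]
opening: 34.8
gripper_force: 62.3
```

Emit:
step_arm --pt "1 4 0 3 0 0 0" --pt "1 3 -12 3 0 0 0" --pt "1 2 -24 3 0 0 0" --pt "1 1 -36 3 0 0 0" --pt "1 0 -48 3 0 0 0"

```text
clock: 23.45
position: [559.5, -54.3, 48.6]
eef_rot: [-3.141, -0.0, 1.494]
wrist_force: [0.5, -0.8, 0.5]
opening: 34.5
gripper_force: 59.8
```

Emit:
step_arm --pt "1 -1.2 -15 0 0 0 0" --pt "1 -2.5 -30 0 0 0 0" --pt "1 -3.8 -45 0 0 0 0" --pt "1 -5 -60 0 0 0 0" --pt "1 -5.9 -70 0 0 0 0"

```text
clock: 23.95
position: [553.8, -124.7, 49.0]
eef_rot: [3.141, 0.0, 1.494]
wrist_force: [0.1, 0.7, -1.1]
opening: 34.6
gripper_force: 59.8
```

Emit:
step_arm --pt "1 -0.4 -4 0 0 0 0" --pt "1 -0.6 -8 0 0 0 0" --pt "1 -0.6 -8 0 0 0 0" --pt "1 -0.6 -8 0 0 0 0" --pt "1 -0.6 -8 0 0 0 0"

```text
clock: 24.45
position: [553.5, -128.1, 49.2]
eef_rot: [3.142, -0.004, 1.494]
wrist_force: [1.3, 8.3, 1.6]
opening: 34.9
gripper_force: 60.1
```

Emit:
step_arm --pt "0.5 0 2 0 0 0 0" --pt "0.3 0 2 0 0 0 0" --pt "0.3 0 2 0 0 0 0" --pt "0.3 0 2 20 0 0 0" --pt "0.3 0 2 60 0 0 0"

```text
clock: 24.95
position: [550.7, -128.6, 106.6]
eef_rot: [-3.134, -0.001, 1.495]
wrist_force: [0.5, -0.4, -0.6]
opening: 60.0
gripper_force: 0.0
```

Emit:
step_arm --pt "0.3 -3 12 45 0 0 0" --pt "0.3 -16 55 60 0 0 0" --pt "0.3 -30 98 60 0 0 0" --pt "0.3 -44 141 60 0 0 0" --pt "0.3 -58 185 60 0 0 0"

```text
clock: 25.45
position: [494.8, 57.0, 169.5]
eef_rot: [3.14, 0.0, 1.494]
wrist_force: [1.2, 0.6, -0.7]
opening: 60.0
gripper_force: 0.0
```

Emit:
step_arm --pt "0.3 -14 44 0 0 0 0" --pt "0.3 -28 88 0 0 0 0" --pt "0.3 -42 132 0 0 0 0" --pt "0.3 -56 176 0 0 0 0" --pt "0.3 -66 217 0 0 0 0"

```text
clock: 25.95
position: [428.2, 274.5, 169.1]
eef_rot: [3.141, 0.0, 1.495]
wrist_force: [0.4, -0.5, 0.1]
opening: 59.7
gripper_force: 0.0
```

```bash
python3 tray.py
```

```text
25.95 [428.22642556 274.46625544 169.14950969] [ 0.49  0.3   1.76 -0.    1.08  0.56]
scene [265. 149.] 120 z 68.0 top [509.5 289.1]
scene [297. 150.] 123 z 68.0 top [602.  222.1]
scene [246. 161.] 66 z 55.0 top [423.6 275.4]
scene [298. 209.] 31 z 52.0 top [452.2 -16.6]
scene [344. 217.] 110 z 59.0 top [ 548.3 -122.2]
scene [355. 229.] 119 z 58.0 top [ 546.7 -175.3]
scene [365. 242.] 127 z 58.0 top [ 539.5 -229.7]
scene [319. 261.] 110 z 71.0 top [ 390.  -220.7]
side [350. 171.] 46 z 55.0 top [ 539.  -225.6]
side [390. 179.] 56 z 70.0 top [ 393.  -206.7]
side [272. 238.] 207 z 66.0 top [607.2 225.7]
side [294. 260.] 238 z 66.0 top [514.8 291.5]
side [328. 267.] 128 z 52.0 top [431.4 277.7]
```

Emit:
step_arm --pt "0.3 0 4 -40 0 0 0" --pt "0.3 0 4 -80 0 0 0" --pt "0.3 0 4 -110 0 0 0" --pt "0.3 0 4 -126 0 0 0" --pt "0.3 0 4 -126 0 0 0"

```text
clock: 26.55
position: [427.8, 275.2, 40.7]
eef_rot: [-3.137, 0.003, 1.494]
wrist_force: [-0.5, 0.2, 0.6]
opening: 60.1
gripper_force: 0.0
```

Emit:
step_arm --pt "0.4 0 0 0 0 0 0" --pt "0.5 0 0 0 0 0 0" --pt "0.7 0 0 0 0 0 0" --pt "1 0 0 0 0 0 0" --pt "1 0 0 0 0 0 0"

```text
clock: 27.05
position: [430.5, 277.4, 44.6]
eef_rot: [3.139, -0.001, 1.495]
wrist_force: [1.1, -1.8, 7.1]
opening: 34.9
gripper_force: 59.8
```

Emit:
step_arm --pt "1 0 0 0 0 0 0" --pt "1 0 0 25 0 0 0" --pt "1 0 0 55 0 0 0" --pt "1 0 0 80 0 0 0" --pt "1 0 0 80 0 0 0"

```text
clock: 27.55
position: [431.6, 278.4, 126.7]
eef_rot: [3.135, -0.004, 1.495]
wrist_force: [0.3, 0.5, -0.7]
opening: 34.4
gripper_force: 59.9
```

Emit:
step_arm --pt "1 19 -41 0 0 0 0" --pt "1 38 -82 0 0 0 0" --pt "1 57 -123 0 0 0 0" --pt "1 76 -164 0 0 0 0" --pt "1 95 -204 0 0 0 0"

```text
clock: 28.05
position: [524.2, 71.4, 122.3]
eef_rot: [-3.141, 0.0, 1.495]
wrist_force: [0.5, 0.9, -1.3]
opening: 34.6
gripper_force: 60.0
```

Emit:
step_arm --pt "1 18 -40 0 0 0 0" --pt "1 36 -78 0 0 0 0" --pt "1 36 -78 -15 0 0 0" --pt "1 36 -78 -35 0 0 0" --pt "1 36 -78 -55 0 0 0"

```text
clock: 28.55
position: [560.0, -5.7, 66.8]
eef_rot: [-3.141, -0.0, 1.493]
wrist_force: [0.3, -0.4, -1.0]
opening: 34.7
gripper_force: 60.0
```

Emit:
step_arm --pt "1 0 0 -6 0 0 0" --pt "1 0 0 -10 0 0 0" --pt "1 0 0 -13 0 0 0" --pt "1 0 0 -15 0 0 0" --pt "1 0 0 -15 0 0 0"

```text
clock: 29.05
position: [560.6, -4.8, 53.4]
eef_rot: [3.141, -0.0, 1.495]
wrist_force: [0.3, -0.7, -0.6]
opening: 34.5
gripper_force: 60.0
```

Emit:
step_arm --pt "1 1 0 -2 0 0 0" --pt "1 2 0 -4 0 0 0" --pt "1 1 -12 -3.5 0 0 0" --pt "1 0 -24 -3 0 0 0" --pt "1 -1 -36 -3 0 0 0"

```text
clock: 29.55
position: [559.3, -42.1, 50.1]
eef_rot: [3.141, 0.0, 1.495]
wrist_force: [-0.7, -0.6, -0.8]
opening: 34.5
gripper_force: 60.3
```

Emit:
step_arm --pt "1 -1 -10 0 0 0 0" --pt "1 -2 -20 0 0 0 0" --pt "1 -2.5 -28 0 0 0 0" --pt "1 -2.8 -34 0 0 0 0" --pt "1 -2.8 -34 0 0 0 0"

```text
clock: 30.05
position: [556.6, -70.8, 50.6]
eef_rot: [-3.141, -0.009, 1.49]
wrist_force: [1.0, 18.0, 4.0]
opening: 34.5
gripper_force: 60.6
```

Emit:
step_arm --pt "0.5 0 4 0 0 0 0" --pt "0.3 0 4 0 0 0 0" --pt "0.3 0 4 0 0 0 0" --pt "0.3 0 4 20 0 0 0" --pt "0.25 0 4 60 0 0 0"

```text
clock: 30.55
position: [553.9, -71.1, 107.6]
eef_rot: [-3.134, -0.0, 1.494]
wrist_force: [0.3, 0.5, 0.5]
opening: 64.0
gripper_force: 0.0
```

Emit:
step_arm --pt "0.25 3 12 45 0 0 0" --pt "0.25 10 55 60 0 0 0" --pt "0.25 18 98 60 0 0 0" --pt "0.25 26 141 60 0 0 0" --pt "0.25 34 185 60 0 0 0"

```text
clock: 31.05
position: [590.9, 114.7, 170.5]
eef_rot: [3.14, 0.0, 1.494]
wrist_force: [0.5, 0.2, 0.1]
opening: 63.9
gripper_force: 0.0
```

Emit:
step_arm --pt "0.25 8 44 0 0 0 0" --pt "0.25 18 88 0 0 0 0" --pt "0.25 20 108 0 0 0 0" --pt "0.25 20 108 0 0 0 0" --pt "0.25 20 108 0 0 0 0"

```text
clock: 31.55
position: [610.0, 221.2, 169.5]
eef_rot: [-3.14, 0.002, 1.496]
wrist_force: [0.7, -0.4, 0.6]
opening: 64.1
gripper_force: 0.0
```

```bash
python3 tray.py
```

```text
31.55 [610.03027409 221.15842986 169.48836649] [ 0.28  0.48  1.45 -0.    1.21  0.36]
scene [265. 149.] 120 z 68.0 top [511.7 291.4]
scene [296. 150.] 121 z 68.0 top [601.8 224.5]
scene [334. 205.] 104 z 59.0 top [553.9 -69. ]
scene [298. 209.] 32 z 51.0 top [452.1 -17.1]
scene [345. 217.] 113 z 58.0 top [ 550.7 -122.3]
scene [355. 228.] 119 z 59.0 top [ 549.3 -176. ]
scene [365. 242.] 127 z 58.0 top [ 540.4 -229. ]
scene [319. 261.] 120 z 70.0 top [ 390.3 -220.2]
side [338. 182.] 290 z 56.0 top [ 557.5 -143.4]
side [390. 179.] 54 z 70.0 top [ 393.8 -203.9]
side [354. 206.] 29 z 49.0 top [457.4 -17.3]
side [272. 238.] 205 z 66.0 top [606.6 225.7]
side [294. 260.] 238 z 66.0 top [513.6 292.3]
```

Emit:
step_arm --pt "0.25 -5 5 -40 0 0 0" --pt "0.25 -5 5 -80 0 0 0" --pt "0.25 -5 5 -108 0 0 0" --pt "0.25 -5 5 -121 0 0 0" --pt "0.25 -5 5 -121 0 0 0"

```text
clock: 32.15
position: [604.2, 225.2, 47.2]
eef_rot: [-3.138, 0.002, 1.493]
wrist_force: [-0.2, 0.1, -0.2]
opening: 64.4
gripper_force: 0.0
```

Emit:
step_arm --pt "0.35 0 0 0 0 0 0" --pt "0.45 0 0 0 0 0 0" --pt "0.6 0 0 0 0 0 0" --pt "1 0 0 0 0 0 0" --pt "1 0 0 0 0 0 0"

```text
clock: 32.65
position: [607.2, 227.3, 51.2]
eef_rot: [3.137, -0.001, 1.495]
wrist_force: [0.5, -1.1, 6.3]
opening: 40.6
gripper_force: 60.6
```

Emit:
step_arm --pt "1 0 0 0 0 0 0" --pt "1 0 0 25 0 0 0" --pt "1 0 0 55 0 0 0" --pt "1 0 0 80 0 0 0" --pt "1 0 0 80 0 0 0"

```text
clock: 33.15
position: [608.2, 228.1, 133.5]
eef_rot: [3.134, -0.003, 1.495]
wrist_force: [1.1, 0.6, -0.1]
opening: 40.4
gripper_force: 60.9
```

Emit:
step_arm --pt "1 8 -42 0 0 0 0" --pt "1 16 -84 0 0 0 0" --pt "1 24 -126 0 0 0 0" --pt "1 32 -168 0 0 0 0" --pt "1 40 -208 0 0 0 0"

```text
clock: 33.65
position: [644.8, 17.5, 127.8]
eef_rot: [-3.14, 0.0, 1.495]
wrist_force: [0.5, 0.3, -0.8]
opening: 40.6
gripper_force: 60.9
```

Emit:
step_arm --pt "1 4 -28 0 0 0 0" --pt "1 4 -28 -20 0 0 0" --pt "1 4 -28 -40 0 0 0" --pt "1 4 -28 -60 0 0 0" --pt "1 4 -28 -65 0 0 0"

```text
clock: 34.15
position: [646.8, -8.9, 60.5]
eef_rot: [-3.135, -0.0, 1.495]
wrist_force: [-0.6, -0.0, -1.7]
opening: 41.0
gripper_force: 60.8
```

Emit:
step_arm --pt "1 1 0 -2 0 0 0" --pt "1 2 0 -4 0 0 0" --pt "1 2 0 -5 0 0 0" --pt "1 2 0 -6 0 0 0" --pt "1 2 0 -6 0 0 0"

```text
clock: 34.65
position: [651.8, -8.9, 58.6]
eef_rot: [3.141, -0.0, 1.495]
wrist_force: [-0.1, -0.6, -1.4]
opening: 41.2
gripper_force: 60.8
```

Emit:
step_arm --pt "1 -0.5 0 -1.5 0 0 0" --pt "1 -0.5 0 -2.5 0 0 0" --pt "1 -1.5 -12 -2.5 0 0 0" --pt "1 -2.5 -24 -2.3 0 0 0" --pt "1 -3.5 -36 -2.3 0 0 0"

```text
clock: 35.15
position: [648.4, -45.7, 56.2]
eef_rot: [3.14, -0.0, 1.495]
wrist_force: [0.7, 2.4, 3.4]
opening: 40.8
gripper_force: 61.4
```

Emit:
step_arm --pt "1 -1 -12 0 0 0 0" --pt "1 -2 -24 0 0 0 0" --pt "1 -3 -36 0 0 0 0" --pt "1 -4 -48 0 0 0 0" --pt "1 -5 -60 0 0 0 0"

```text
clock: 35.65
position: [643.3, -106.0, 56.2]
eef_rot: [3.141, -0.001, 1.494]
wrist_force: [0.6, 3.9, 4.6]
opening: 40.4
gripper_force: 61.4
```

Emit:
step_arm --pt "1 -1.7 -20 0 0 0 0" --pt "1 -3.4 -40 0 0 0 0" --pt "1 -5 -60 0 0 0 0" --pt "1 -6.7 -80 0 0 0 0" --pt "1 -8.4 -100 0 0 0 0"

```text
clock: 36.15
position: [634.4, -205.9, 56.2]
eef_rot: [3.141, -0.001, 1.494]
wrist_force: [0.6, 3.3, 1.5]
opening: 40.9
gripper_force: 61.6
```

Emit:
step_arm --pt "1 -0.8 -10 0 0 0 0" --pt "1 -1.6 -18 0 0 0 0" --pt "1 -2 -25 0 0 0 0" --pt "0.5 -2 -24 0 0 0 0" --pt "0.3 -2 -24 0 0 0 0"

```text
clock: 36.65
position: [631.6, -230.0, 55.1]
eef_rot: [-3.14, 0.001, 1.494]
wrist_force: [-0.4, 0.4, -0.2]
opening: 55.7
gripper_force: 0.0
```

Emit:
step_arm --pt "0.25 0 0 0 0 0 0" --pt "0.25 0 0 20 0 0 0" --pt "0.25 0 0 60 0 0 0" --pt "0.25 0 10 100 0 0 0" --pt "0.25 -12 50 120 0 0 0"

```text
clock: 37.15
position: [624.1, -182.9, 179.2]
eef_rot: [3.133, 0.004, 1.492]
wrist_force: [0.2, 1.2, -0.3]
opening: 64.0
gripper_force: 0.0
```

Emit:
step_arm --pt "0.25 -12 42 0 0 0 0" --pt "0.25 -24 84 0 0 0 0" --pt "0.25 -36 126 0 0 0 0" --pt "0.25 -48 168 0 0 0 0" --pt "0.25 -60 210 0 0 0 0"

```text
clock: 37.65
position: [559.6, 32.4, 175.4]
eef_rot: [-3.141, 0.0, 1.495]
wrist_force: [-0.4, 0.1, 0.8]
opening: 63.9
gripper_force: 0.0
```

Emit:
step_arm --pt "0.25 -12 45 0 0 0 0" --pt "0.25 -24 90 0 0 0 0" --pt "0.25 -36 135 0 0 0 0" --pt "0.25 -48 180 0 0 0 0" --pt "0.25 -48 220 0 0 0 0"

```text
clock: 38.15
position: [510.1, 252.6, 175.4]
eef_rot: [-3.14, 0.001, 1.496]
wrist_force: [0.6, 0.2, -0.1]
opening: 64.1
gripper_force: 0.0
```

```bash
python3 tray.py
```

```text
38.15 [510.12638067 252.5520702  175.35685851] [ 0.39  0.37  1.62 -0.    1.15  0.46]
scene [265. 149.] 118 z 69.0 top [509.  290.2]
scene [334. 205.] 102 z 58.0 top [553.6 -68.3]
scene [298. 209.] 33 z 52.0 top [452.1 -17.4]
scene [345. 216.] 112 z 59.0 top [ 552.7 -122.7]
scene [389. 227.] 179 z 71.0 top [ 629.7 -232. ]
scene [355. 228.] 118 z 58.0 top [ 549.7 -176. ]
scene [365. 242.] 129 z 58.0 top [ 543. -229.]
scene [319. 261.] 112 z 71.0 top [ 389.9 -220.7]
side [325. 165.] 114 z 70.0 top [ 631.1 -226.7]
side [338. 181.] 270 z 56.0 top [ 549.7 -144. ]
side [390. 179.] 58 z 70.0 top [ 393.  -207.6]
side [354. 206.] 28 z 49.0 top [455.1 -17.9]
side [294. 260.] 238 z 66.0 top [515.2 292.5]
```

Emit:
step_arm --pt "0.25 2.5 40 -10 0 0 0" --pt "0.25 2.5 40 -50 0 0 0" --pt "0.25 2.5 40 -90 0 0 0" --pt "0.25 2.5 40 -118 0 0 0" --pt "0.25 2.5 40 -127 0 0 0"

```text
clock: 38.75
position: [512.7, 289.2, 45.2]
eef_rot: [-3.136, 0.004, 1.495]
wrist_force: [-0.9, -0.5, -0.3]
opening: 63.9
gripper_force: 0.0
```

Emit:
step_arm --pt "0.25 0 0 0 0 0 0" --pt "0.45 0 0 0 0 0 0" --pt "0.6 0 0 0 0 0 0" --pt "1 0 0 0 0 0 0" --pt "1 0 0 0 0 0 0"

```text
clock: 39.25
position: [516.5, 291.5, 50.6]
eef_rot: [3.138, -0.002, 1.495]
wrist_force: [0.6, -0.6, 5.7]
opening: 41.1
gripper_force: 60.8
```

Emit:
step_arm --pt "1 0 0 0 0 0 0" --pt "1 0 0 0 0 0 0" --pt "1 0 0 20 0 0 0" --pt "1 0 0 50 0 0 0" --pt "1 0 0 80 0 0 0"

```text
clock: 39.75
position: [514.5, 290.8, 129.4]
eef_rot: [-3.14, 0.001, 1.495]
wrist_force: [0.3, -0.0, -1.0]
opening: 40.8
gripper_force: 60.7
```

Emit:
step_arm --pt "1 17 -38 0 0 0 0" --pt "1 34 -76 0 0 0 0" --pt "1 51 -114 0 0 0 0" --pt "1 68 -152 0 0 0 0" --pt "1 85 -190 0 0 0 0"

```text
clock: 40.25
position: [600.4, 99.6, 129.1]
eef_rot: [3.141, -0.0, 1.495]
wrist_force: [-0.3, 0.6, -1.0]
opening: 40.7
gripper_force: 60.7
```

Emit:
step_arm --pt "1 17 -38 0 0 0 0" --pt "1 34 -76 0 0 0 0" --pt "1 51 -109 0 0 0 0" --pt "1 51 -109 -20 0 0 0" --pt "1 51 -109 -40 0 0 0"

```text
clock: 40.75
position: [652.4, -9.9, 89.3]
eef_rot: [3.139, -0.0, 1.492]
wrist_force: [-1.0, 0.5, -1.5]
opening: 40.6
gripper_force: 60.8
```

Emit:
step_arm --pt "1 0 0 -12 0 0 0" --pt "1 0 0 -20 0 0 0" --pt "1 0 0 -25 0 0 0" --pt "1 0 0 -27 0 0 0" --pt "1 0 0 -27 0 0 0"

```text
clock: 41.25
position: [651.3, -7.6, 62.0]
eef_rot: [3.141, 0.0, 1.495]
wrist_force: [-0.4, -0.1, -1.5]
opening: 40.6
gripper_force: 60.8
```

Emit:
step_arm --pt "1 0 0 -2 0 0 0" --pt "1 0 0 -4 0 0 0" --pt "1 0 0 -5 0 0 0" --pt "1 0 0 -6 0 0 0" --pt "1 0 0 -6 0 0 0"

```text
clock: 41.75
position: [651.1, -8.0, 55.7]
eef_rot: [3.142, 0.0, 1.495]
wrist_force: [0.1, 0.5, -1.1]
opening: 40.9
gripper_force: 61.0
```

Emit:
step_arm --pt "1 -1 -12 0 0 0 0" --pt "1 -2 -24 0 0 0 0" --pt "1 -3 -36 0 0 0 0" --pt "1 -4 -48 0 0 0 0" --pt "1 -5 -60 0 0 0 0"

```text
clock: 42.25
position: [645.9, -69.6, 55.7]
eef_rot: [3.142, 0.0, 1.494]
wrist_force: [-0.4, -0.4, -0.4]
opening: 40.7
gripper_force: 61.0
```

Emit:
step_arm --pt "1 -1.7 -20 0 0 0 0" --pt "1 -3.4 -40 0 0 0 0" --pt "1 -5 -60 0 0 0 0" --pt "1 -6.7 -80 0 0 0 0" --pt "1 -8 -95 0 0 0 0"

```text
clock: 42.75
position: [637.8, -165.1, 55.7]
eef_rot: [3.141, 0.0, 1.494]
wrist_force: [0.7, 0.1, -0.5]
opening: 40.9
gripper_force: 61.0
```

Emit:
step_arm --pt "1 -0.3 -4 0 0 0 0" --pt "0.5 -0.3 -3 0 0 0 0" --pt "0.25 -0.3 -3 0 0 0 0" --pt "0.25 -0.3 -3 20 0 0 0" --pt "0.25 -0.3 -3 65 0 0 0"

```text
clock: 43.25
position: [634.7, -164.3, 117.0]
eef_rot: [-3.132, -0.002, 1.496]
wrist_force: [0.7, 0.3, 0.2]
opening: 63.9
gripper_force: 0.0
```

Emit:
step_arm --pt "0.4 0 5 45 0 0 0" --pt "0.4 -35 30 60 0 0 0" --pt "0.4 -70 60 60 0 0 0" --pt "0.4 -105 90 60 0 0 0" --pt "0.4 -140 120 60 0 0 0"

```text
clock: 43.75
position: [496.4, -44.5, 181.1]
eef_rot: [3.141, 0.0, 1.496]
wrist_force: [-0.1, 0.6, 0.7]
opening: 51.0
gripper_force: 0.0
```

Emit:
step_arm --pt "0.4 -30 18 0 0 0 0" --pt "0.4 -44 34 0 0 0 0" --pt "0.4 -44 34 0 0 0 0" --pt "0.4 -44 34 0 0 0 0" --pt "0.4 -44 34 0 0 0 0"

```text
clock: 44.25
position: [455.3, -12.3, 181.1]
eef_rot: [3.14, 0.0, 1.495]
wrist_force: [0.5, 0.4, 0.0]
opening: 51.3
gripper_force: 0.0
```

```bash
python3 tray.py
python3 - <<'E'
from h import *
save(grab_frame("scene"),"sc5.png",(290,170,450,270),5)
E
```

```text
44.25 [455.3126278  -12.29161313 181.07347136] [-0.12  0.21  1.85 -0.    1.08 -0.04]
scene [334. 205.] 102 z 58.0 top [554.2 -67.2]
scene [376. 213.] 175 z 71.0 top [ 632.5 -167.1]
scene [298. 209.] 34 z 52.0 top [452. -17.]
scene [345. 217.] 113 z 58.0 top [ 551.2 -124.3]
scene [389. 228.] 189 z 71.0 top [ 627.1 -230.8]
scene [355. 228.] 119 z 59.0 top [ 549.2 -175.9]
scene [365. 242.] 125 z 58.0 top [ 540.7 -229.4]
scene [319. 261.] 120 z 70.0 top [ 390.4 -220.1]
side [321. 169.] 237 z 70.0 top [ 638.  -196.6]
side [337. 182.] 277 z 56.0 top [ 545.5 -143.3]
side [390. 179.] 57 z 71.0 top [ 394.1 -204.8]
side [355. 206.] 28 z 49.0 top [456.3 -17.9]
```

View pics/sc5.png

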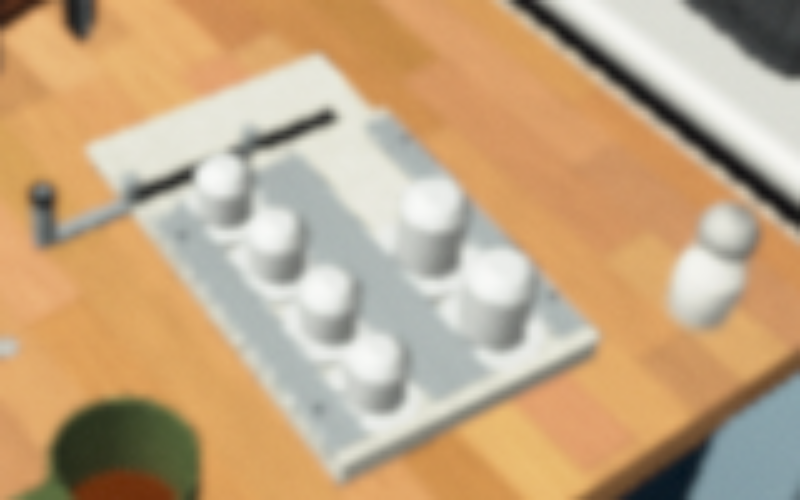

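All six capsules stand upright under the lips: four small in the narrow lane at (225,190) to (375,370) in the crop, two large in the wide lane at (430,225) and (500,295). Now I shut the slide.

Emit:
step_arm --pt "0.4 -1 -6 -40 0 0 0" --pt "0.4 -1 -6 -80 0 0 0" --pt "0.4 -1 -6 -110 0 0 0" --pt "0.4 -1 -6 -128 0 0 0" --pt "0.4 -1 -6 -134 0 0 0"

```text
clock: 44.9
position: [451.9, -18.3, 44.6]
eef_rot: [-3.137, -0.0, 1.494]
wrist_force: [-0.7, -0.2, -0.0]
opening: 51.4
gripper_force: 0.0
```

Emit:
step_arm --pt "0.5 0 0 0 0 0 0" --pt "0.7 0 0 0 0 0 0" --pt "1 0 0 0 0 0 0" --pt "1 0 0 0 0 0 0" --pt "1 0 0 0 0 0 0"

```text
clock: 45.4
position: [454.8, -18.3, 47.8]
eef_rot: [3.137, 0.0, 1.495]
wrist_force: [2.5, -0.2, 3.4]
opening: 16.2
gripper_force: 58.5
```

Emit:
step_arm --pt "1 10 -0.8 0 0 0 0" --pt "1 20 -1.7 0 0 0 0" --pt "1 30 -2.5 0 0 0 0" --pt "1 38 -3.2 0 0 0 0" --pt "1 43 -3.6 0 0 0 0"

```text
clock: 45.9
position: [496.1, -21.9, 47.7]
eef_rot: [3.142, 0.001, 1.495]
wrist_force: [-1.6, -1.7, 8.3]
opening: 15.4
gripper_force: 59.1
```

Emit:
step_arm --pt "1 2 -0.2 0 0 0 0" --pt "1 4 -0.4 0 0 0 0" --pt "1 6 -0.5 0 0 0 0" --pt "1 8 -0.6 0 0 0 0" --pt "1 8 -0.6 0 0 0 0"

```text
clock: 46.4
position: [500.7, -22.3, 47.6]
eef_rot: [-3.136, 0.001, 1.496]
wrist_force: [-6.6, -2.2, 13.9]
opening: 15.6
gripper_force: 59.4
```

Emit:
step_arm --pt "1 2 -0.2 0 0 0 0" --pt "1 4 -0.3 0 0 0 0" --pt "1 5 -0.3 0 0 0 0" --pt "1 5 -0.3 0 0 0 0" --pt "1 5 -0.3 0 0 0 0"

```text
clock: 46.9
position: [500.8, -22.3, 47.4]
eef_rot: [-3.128, 0.001, 1.496]
wrist_force: [-14.6, -3.5, 21.5]
opening: 15.5
gripper_force: 60.0
```

Emit:
step_arm --pt "0.6 0 0 0 0 0 0" --pt "0.4 -4 0 0 0 0 0" --pt "0.4 -4 0 0 0 0 0" --pt "0.4 -4 0 30 0 0 0" --pt "0.4 -4 0 75 0 0 0"

```text
clock: 47.4
position: [502.7, -22.1, 120.0]
eef_rot: [-3.134, -0.0, 1.495]
wrist_force: [1.0, -0.0, -0.2]
opening: 51.4
gripper_force: 0.0
```

Emit:
step_arm --pt "0.4 0 0 45 0 0 0" --pt "0.4 0 0 90 0 0 0" --pt "0.4 30 0 120 0 0 0" --pt "0.4 40 0 130 0 0 0" --pt "0.4 40 0 130 0 0 0"

```text
clock: 47.9
position: [547.9, -22.6, 254.0]
eef_rot: [3.135, 0.0, 1.495]
wrist_force: [-0.2, -0.5, -1.0]
opening: 51.1
gripper_force: 0.0
```

```bash
python3 tray.py | grep -v side
python3 - <<'E'
from h import *
f=grab_frame("wrist");save(f,"w6.png")
W=cloud(f);z=W[...,2]
m=(z>42)&(z<60)&(W[...,0]<518)&(W[...,0]>410)&(abs(W[...,1]+20)<25)
q=W[m];print("knob",len(q),cv2.minEnclosingCircle(q[:,:2].astype(np.float32)),np.median(q,0))
E
```

```text
47.9 [547.92713323 -22.60562035 253.96358576] [-0.12  0.27  1.56  0.    1.3  -0.04]
scene [311. 204.] 33 z 51.0 top [497.5 -20.4]
scene [334. 205.] 102 z 58.0 top [553.7 -68.1]
scene [376. 213.] 180 z 71.0 top [ 633.3 -167.7]
scene [345. 216.] 110 z 59.0 top [ 551.9 -121.3]
scene [389. 227.] 181 z 72.0 top [ 627.7 -231.8]
scene [355. 228.] 117 z 58.0 top [ 549.5 -176.2]
scene [365. 242.] 125 z 58.0 top [ 538.8 -230. ]
scene [319. 261.] 115 z 69.0 top [ 390.  -220.6]
knob 276 ((499.1501770019531, -22.97338104248047), 9.184600830078125) [499.55702088 -22.66892434  49.48796795]
```

View pics/w6.png

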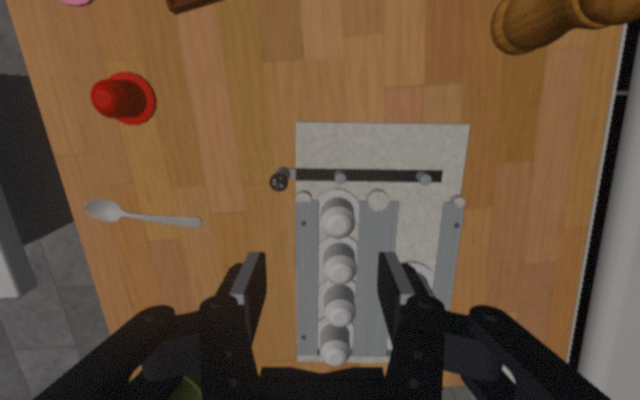

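The pins stand back in the lane mouths at (340,178) and (425,178), all capsules are behind them, and the knob is against its stop.

```bash
python3 -c "
from rig import ctrl;print(ctrl.close_job())"
```

```text
the job is handed in; nothing more can be done
None
```

The job is handed in: the four small capsules are in the narrow lane and both large ones in the wide lane, all behind the pins, with the stop slide fully shut and nothing else on the worktop moved; it took 48 s of the 208 s allowed.

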